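# Hang the bottle basket in the water bath and load it

### The job

Hang the empty wire basket inside the water bath by hooking its bent lip over the tank's front long wall (the one above the control panel, nearest the robot), seated fully down on the rim, and let go of it. Then take the bottle with the blue cap and stand it upright on the basket's floor. Do not drop either one, and leave the other two bottles and the timer where they stand.

Things in the scene. Friction and masses are not known exactly. Their poses are not given: they have to be found in the camera images.
- bath: Fixed bench water bath: white housing 130 x 196 x 36 mm, blue control panel with knobs (9 mm out) at its front (-x); open empty steel tank 114 (x) x 180 (y) mm outside, walls 5 mm. Rim 120 mm, tank floor 40 mm above the table. Origin: centre of its underside on the table; x from front wall to rear, y along the long walls, z up. Yaw within 0.2 rad.
- bath_front_rim (a point): Middle of the top of the tank's front long wall: on the rim, mid-thickness, at (-54.5, 0, 120) mm in the bath's frame; axes as the bath.
- basket: Open wire basket 72 (x) x 90 (y) mm, walls and floor 3 mm, walls 50 mm high, 180 g, upright on the fixed low tan base at the left (top 18.5 mm over the table), empty. Origin: centre of its underside; z up; its hook side (-x) faces the robot within 0.4 rad. Blue upright grip over its hook-side wall: 10 mm thick (x), 44 wide (y), z 75 to 109 mm. When hung, its underside is 60 mm below the rim.
- basket_grip (a point): Centre of the blue grip, at (-34.5, 0, 92) mm in the basket's frame; pinch it across its 10 mm thickness (the basket's x).
- basket_slot (a point): Centre of the slot under the aluminium hook (60 mm wide in y), (-41, 0, 60) mm in the basket's frame; lies on mid-rim when hung. Slot 10 mm wide: basket wall x = -36, lip inner face x = -46. Lip hangs to z 42, then flares outward to z 34 at x = -53. Web over the slot 3 mm thick. Two rubber bumpers (z 4 to 14) stand 2 mm out of the wall at x = -36.
- bottle_blue: White reagent bottle with a blue screw cap: body 48 mm diameter up to 78 mm, cap 30 mm diameter from 77 to 98 mm; 130 g (varies). Origin: centre of its underside; z up. The cap is fixed and can be gripped.
- bottle_orange: Bystander: small bottle with an orange cap, 40 mm diameter, 85 mm high. Origin: centre of its underside.
- bottle_white: Bystander: larger bottle with a white cap, 52 mm diameter, 110 mm high. Origin: centre of its underside.
- timer: Bystander: small pale lab timer, 66 x 66 x 20 mm, lying flat. Origin: centre of its underside.
Things that resemble listed ones, but are neither listed nor needed, are in the scene too. Leave any turquoise look-alike of the bottle_blue alone.

How it is judged:
By the outcome, as a careful person would: the job done as asked, in the order asked, and still so for the second after the job is handed in, with the robot touching nothing.
It also fails if it takes over 67 s, if anything falls off the work surface, if the arm or the gripper's body presses on something with over 40 N, if the wrist force passes 120 N, or if a joint passes its speed limit or range.

### The arm

A 7-joint arm with a two-finger parallel gripper is mounted at the origin on a cart in front of the work surface, level with it; the furniture and walls round the work are solid. World frame = base frame: x ahead of the robot, y to its left, z up, the work surface at z = 0. Lengths are in m, angles in rad, forces in N, time in s.
With the tool pointing down it reaches from about 0.4 to 0.85 m from the base axis. Payload 4.5 kg.
Tool frame: the origin (TCP) lies at the very end of the fingers, on their centre line; the grasp point (between the pads) lies 19 mm behind it (r.grip_point_offset is the distance from the TCP to the grasp point, in m); z points along the fingers, y is the line along which they close (so a half turn about z gives the same grasp; the last joint's range is limited). The gripper opens to 88 mm and grips with 3 to 60 N. Pads are 18 mm wide; open, the fingers measure 123 mm over their backs; the gripper's body (75 mm by 187 mm) begins 45 mm behind the grasp point.
Start: joints at [-1.078, 0.689, -0.195, 1.565, 0.157, 0.902, -0.215], TCP at [0.277, 0.56, 0.218] pointing down, gripper open.
Joint ranges: [-3.01, 3.01], [-0.46, 2.08], [-1.47, 1.51], [0.13, 2.56], [-1, 4.14], [0.04, 2.09], [-2.66, 2.66]. Speed limits (rad/s): [2.57, 2.57, 3.14, 3.14, 3.14, 3.14, 3.14].

### API

Orientations are given as a unit quaternion [x, y, z, w].
In Python, from plant import r gives the robot as it stands.
- The arm moves only by the tool carry_out, never from a script. Its argument "rows" is a list of rows, each a list of 3 entries, a list of its own where there are three numbers: the shift along the tool's x, y, z in cm, then the turn, a rotation vector about the tool's x, y, z in degrees, then the closure, from 0 (fully open) to 1 (shut). A call has 1 to 12 rows; each row is the pose to reach, as a shift and turn from the pose commanded when the call began, along the tool's axes at that moment; what a row does not reach only later rows make up. A row lasts 1/10 s, in which the tool goes at most 50 mm and 8.59 degrees, less where a joint would pass 70% of its speed; a pose out of reach is approached as far as the arm can. A call with a gripper value outside its range is refused whole. The fingers move at their own pace and stop on an object; "newtons" is the grip in N (left out, the last holds). Time passes only in rows, so rows that repeat a pose let the fingers close. It gives the time, the measured TCP pose, the force, the opening and the grip force at its end, in the units of the state.
- r.get_state(): the state, without advancing time (a new reading comes with each control period).
- r.snapshot(name): name is "scene" or "top" or "wrist"; returns a dict with "image" (400x640x3 uint8, red, green, blue), "fx", "fy", "cx", "cy" (pixels), "dist_coeffs" ([k1, k2, p1, p2, k3] as OpenCV has them; the pictures are not rectified), "pose" (4x4, takes a point from camera to world coordinates). Camera axes: x right, y up, looking along -z (the intrinsics and any distortion apply to the point x, -y, -z); pixel columns grow to the right and rows downward; lengths in m; the calibration is good to about 2 mm. A picture is of the moment at which its call begins. There is no depth.
- r.finish_job(): hands the job in; it is judged then, once.
The state is a dict: "clock": time; "q": joint angles; "qd": joint speeds; "joint_torque": joint torques, N m; "tool_pos": TCP position; "eef_rot": TCP orientation; "contact_force": force on the tool from outside, world axes, zero at the start; "moment": the same for the moment, N m; "opening": opening from 0.0 (shut) to 1.0 (fully open); "finger_force": force on a finger pad.
Only numpy, scipy, OpenCV 4.12 (cv2) and the standard library are available. Lean on these libraries where they do the work, as an engineer would, in place of code of your own. Each camera call takes 0.05 s, during which the arm holds its last target. There are 200 camera calls.

## Working session

There is one attempt and no reset: what is moved stays moved. The work goes in short steps, Python scripts to look and compute and a tool call to move; the robot and the scene stay as the last step left them, time stands still between calls to the robot, and variables do not carry over. Pictures are saved under pics/ and viewed, at most 10 in all, crops included, and the job is handed in when it is done.

Besides the shell and the picture viewer there is one more tool, called after "Request:" by a JSON object that holds its "method" and its "body". carry_out: Moves the arm, as the interface text tells. Its arguments: {"type":"object","properties":{"rows":{"type":"array"},"newtons":{"type":"number"}},"required":["rows"]}

```bash
mkdir -p pics
cat > h.py <<'E'
import numpy as np,cv2,pickle
from plant import r
from scipy.spatial.transform import Rotation as R
def snap(n,f):
    s=r.snapshot(n); pickle.dump(s,open(f'pics/{f}.pkl','wb')); cv2.imwrite(f'pics/{f}.png',s['image'][:,:,::-1]); return s
def load(f): return pickle.load(open(f'pics/{f}.pkl','rb'))
def K(s): return np.array([[s['fx'],0,s['cx']],[0,s['fy'],s['cy']],[0,0,1.]]),np.array(s['dist_coeffs'],float)
def ray(s,u,v):
    k,d=K(s); p=cv2.undistortPoints(np.array([[[u,v]]],float),k,d)[0,0]
    P=np.array(s['pose']); return P[:3,3],P[:3,:3]@np.array([p[0],-p[1],-1])
def atz(s,u,v,z):
    o,d=ray(s,u,v); return o+d*(z-o[2])/d[2]
def tri(*obs):
    A=np.zeros((3,3));b=np.zeros(3);L=[]
    for s,u,v in obs:
        o,d=ray(s,u,v); d=d/np.linalg.norm(d); M=np.eye(3)-np.outer(d,d); A+=M;b+=M@o;L.append((M,o))
    x=np.linalg.solve(A,b); return x,[np.linalg.norm(M@(x-o)) for M,o in L]
def proj(s,X):
    k,d=K(s); P=np.array(s['pose']); c=(np.array(X)-P[:3,3])@P[:3,:3]; c=c*[1,-1,-1]
    return cv2.projectPoints(c.reshape(-1,1,3),np.zeros(3),np.zeros(3),k,d)[0][:,0]
def totool(target,yaw=None):
    st=r.get_state(); Q=R.from_quat(st['eef_rot']).as_matrix(); p=np.array(st['tool_pos'])
    print('shift cm',np.round(100*Q.T@(np.array(target)-p),2)); 
    ya=np.degrees(np.arctan2(Q[1,1],Q[0,1])); print('tool y-axis yaw deg',ya.round(2),'tool z',Q[:,2].round(3))
E
python3 - <<'E'
from h import *
for n in ('scene','top'):
    s=snap(n,n+'0'); print(n,np.round(s['pose'],3).tolist(),s['fx'],s['dist_coeffs'])
a=cv2.imread('pics/scene0.png');b=cv2.imread('pics/top0.png')
c=np.vstack([a,b]);cv2.imwrite('pics/both0.png',c[:, :])
totool([.5,0,.3]); print(r.get_state())
E
```

```text
scene [[0.807, 0.32, -0.497, -0.034], [-0.591, 0.408, -0.696, -0.653], [-0.02, 0.855, 0.518, 0.725], [0.0, 0.0, 0.0, 1.0]] 432.8822546490401 [0.000552 0.       0.       0.       0.      ]
top [[-0.015, 0.995, -0.097, 0.431], [-1.0, -0.013, 0.012, 0.171], [0.01, 0.097, 0.995, 1.33], [0.0, 0.0, 0.0, 1.0]] 459.15251553756735 [-0.01835102  0.          0.          0.          0.        ]
shift cm [-44.82 -40.31  -8.23]
tool y-axis yaw deg 63.72 tool z [-0.001 -0.001 -1.   ]
{'clock': 0.1, 'q': array([-1.07818334,  0.68988664, -0.19450466,  1.56620208,  0.15729108,
        0.90248856, -0.21508733]), 'qd': array([-1.97371514e-04, -2.82386286e-03,  1.42340963e-03, -3.15093750e-03,
       -6.44931025e-05, -1.50942466e-03, -4.84198257e-05]), 'joint_torque': array([-3.82270271e-03, -5.28494847e+01, -1.27184104e+00, -1.53837258e+01,
       -5.26465068e-02,  1.98013382e-03,  3.72344800e-05]), 'tool_pos': array([0.27659211, 0.55982101, 0.21700838]), 'eef_rot': array([ 2.27366969e-01,  9.73808823e-01, -7.88536502e-04, -1.23701334e-04]), 'contact_force': array([ 0.45625267, -0.25316912, -0.03060354]), 'moment': array([-0.0451367 , -0.02431137, -0.00216831]), 'finger_force': 0.0, 'opening': 1.0010570017364997}
```

View pics/scene0.png

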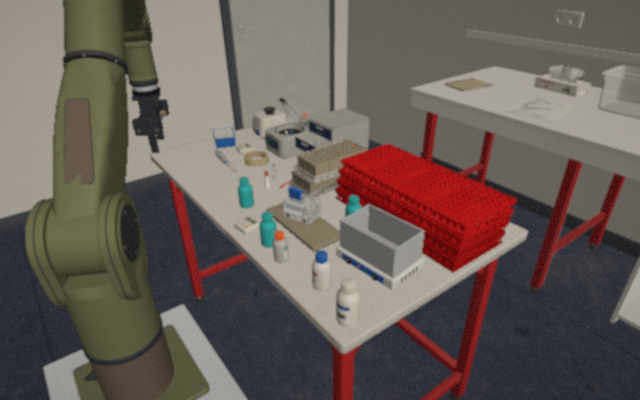

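View pics/top0.png

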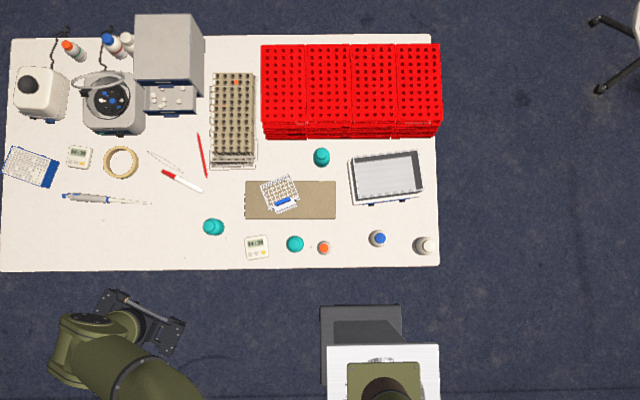

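The scene view shows the blue-cap bottle at about (321,270), orange (281,246), white (347,302), bath (382,245) and basket (300,205). The top view has blue-cap at (378,238), the bath at (386,177) and the basket at (281,193). Another blue-capped bottle stands at the far back at (112,42), and the turquoise bottles are look-alikes. I'll enlarge both views to confirm.

Run:
```python
from h import *
a=cv2.imread('pics/top0.png')[140:260,240:440];b=cv2.imread('pics/scene0.png')[175:335,265:435]
cv2.imwrite('pics/c1.png',cv2.resize(a,None,fx=4,fy=4,interpolation=2)[:, :800])
cv2.imwrite('pics/c2.png',cv2.resize(b,None,fx=3.7,fy=3.7,interpolation=2)[:600])
s=load('top0'); print(atz(s,378,238,.098),atz(s,112,42,.098))
```

```text
[0.44932537 0.01520274 0.098     ] [1.0053132  0.74443829 0.098     ]
```

View pics/c1.png

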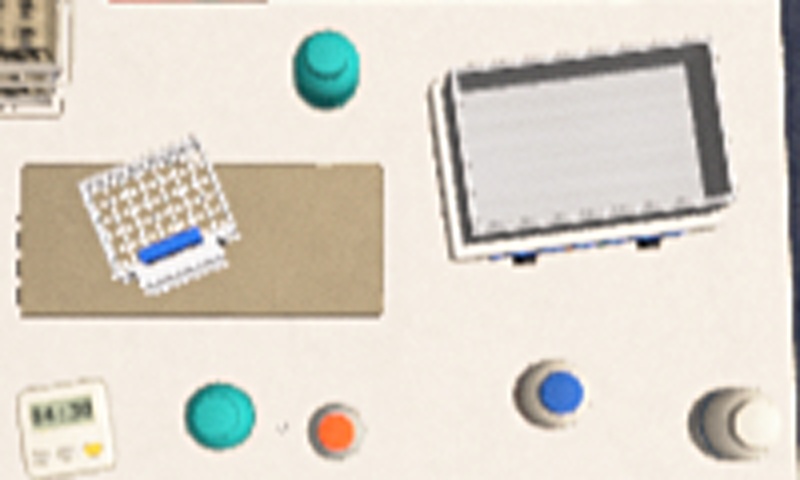

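View pics/c2.png

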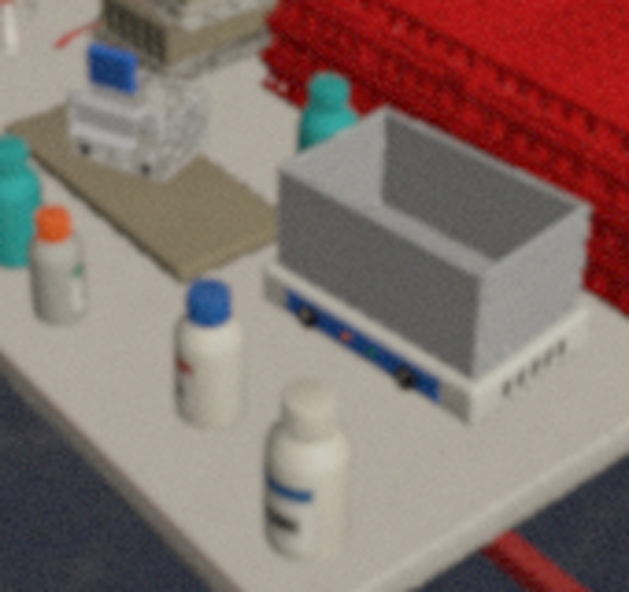

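The only white bottle with a blue cap within reach is at scene (321,254) / top (380,238). The turquoise ones have turquoise caps, and the far one at (112,42) is out of reach, so this is the target. Triangulating next.

Run:
```python
from h import *
t=load('top0');s=load('scene0')
T=lambda u,v:(t,240+u/4-.4,140+v/4-.4); S=lambda u,v:(s,265+u/3.7-.4,175+v/3.7-.4)
P={'cap':((562,393),(210,288)),'FL':((468,243),(282,172)),'FR':((733,199),(480,272)),'BL':((454,70),(388,108)),'BR':((712,42),(590,210)),
'gripL':((138,250),(90,44)),'gripR':((201,231),(136,52))}
o={}
for n,(a,b) in P.items():
    x,e=tri(T(*a),S(*b)); o[n]=x; print(n,x.round(4),np.round(e,4), 'top@z',atz(*T(*a),{'c':.098,'g':.1275}.get(n[0],.12)).round(4))
print('bystanders',atz(*T(336,430),.085),atz(*T(755,424),.11),atz(*T(65,428),.02),'turq',atz(*T(219,414),.1),atz(*T(327,50),.1))
for a,b in(('FL','FR'),('BL','BR'),('FL','BL'),('FR','BR'),('gripL','gripR')):
    d=o[b]-o[a];print(a,b,np.linalg.norm(d).round(4),np.degrees(np.arctan2(d[1],d[0])).round(2))
totool([*(o['gripL']+o['gripR'])[:2]/2,.25])
```

```text
cap [0.4501 0.0096 0.1009] [0.0005 0.0005] top@z [0.4496 0.0096 0.098 ]
FL [0.553  0.0696 0.1167] [0.0041 0.0041] top@z [0.5493 0.0722 0.12  ]
FR [ 0.5759 -0.1042  0.1235] [0.0001 0.0001] top@z [ 0.5763 -0.105   0.12  ]
BL [0.6652 0.0793 0.1231] [0.0002 0.0002] top@z [0.6657 0.0791 0.12  ]
BR [ 0.6839 -0.0957  0.1197] [0.0015 0.0015] top@z [ 0.6827 -0.0946  0.12  ]
gripL [0.5458 0.2908 0.1263] [0.0014 0.0014] top@z [0.5469 0.29   0.1275]
gripR [0.5584 0.248  0.1332] [0.0002 0.0002] top@z [0.5589 0.2485 0.1275]
bystanders [0.4271784  0.16119178 0.085     ] [ 0.42704243 -0.11664461  0.11      ] [0.43116082 0.35281265 0.02      ] turq [0.43896304 0.23916    0.1       ] [0.68444005 0.1637487  0.1       ]
FL FR 0.1754 -82.51
BL BR 0.176 -83.91
FL BL 0.1128 4.92
FR BR 0.1084 4.46
gripL gripR 0.0451 -73.49
shift cm [-37.56 -13.84  -3.27]
tool y-axis yaw deg 63.72 tool z [-0.001 -0.001 -1.   ]
```

Request:
{"method": "carry_out", "body": {"rows": [[[-37.5,-13.8,-1],[0,0,47],0],[[-37.5,-13.8,-1],[0,0,47],0],[[-37.5,-13.8,-1],[0,0,47],0],[[-37.5,-13.8,-1],[0,0,47],0],[[-37.5,-13.8,-1],[0,0,47],0],[[-37.5,-13.8,-1],[0,0,47],0],[[-37.5,-13.8,-1],[0,0,47],0],[[-37.5,-13.8,-1],[0,0,47],0],[[-37.5,-13.8,-1],[0,0,47],0],[[-37.5,-13.8,-1],[0,0,47],0],[[-37.5,-13.8,-1],[0,0,47],0],[[-37.5,-13.8,-1],[0,0,47],0]]}}

```text
clock: 1.3
tool_pos: [0.5504, 0.2725, 0.2275]
eef_rot: [0.596, 0.803, -0.0, -0.001]
contact_force: [0.2, 0.1, 0.1]
opening: 1.001
finger_force: 0.0
```

Run:
```python
from h import *
s=snap('wrist','w1'); print(np.round(s['pose'],3).tolist(),s['fx'],s['dist_coeffs'])
totool([.5523,.2694,.0915])
P=[[.5458,.2908,.1275],[.5584,.248,.1275]]
print(proj(s,P)); print(r.get_state()['clock'],r.get_state()['q'].round(2))
cv2.imwrite('pics/w1b.png',cv2.resize(cv2.imread('pics/w1.png'),(800,500)))
```

```text
[[0.957, -0.28, -0.077, 0.531], [0.29, 0.923, 0.254, 0.34], [-0.0, -0.266, 0.964, 0.395], [0.0, 0.0, 0.0, 1.0]] 304.69641949696387 [-0.01986728  0.          0.          0.          0.        ]
shift cm [-0.34  0.09 13.61]
tool y-axis yaw deg 16.89 tool z [-0.001  0.001 -1.   ]
[[322.87094509 167.35415215]
 [322.47712103 214.68810395]]
1.35 [-0.53  0.66 -0.    1.59 -0.    0.89 -0.24]
```

View pics/w1b.png

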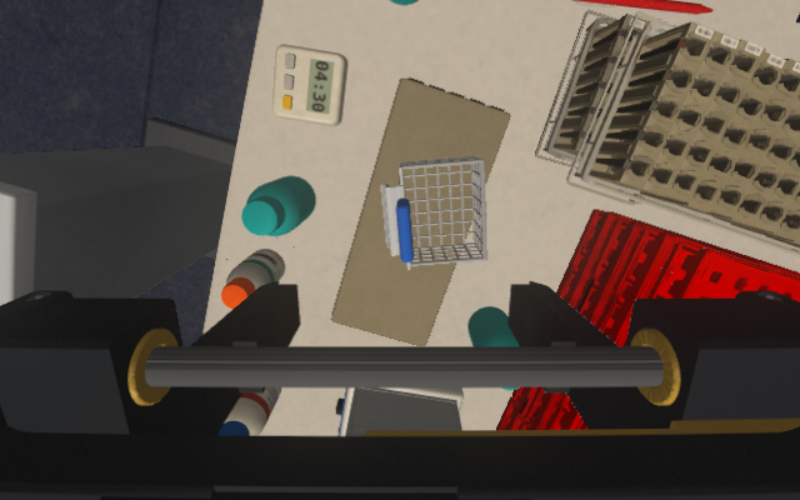

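The wrist view shows the basket below, with the blue grip running from (402,199) to (406,262) in the 800-px image. It is nearly vertical in the image, so the jaw axis is well aligned. I'll fit the grip box to its blue silhouette for fine x, y, z and yaw.

```bash
cat >> h.py <<'E'
from scipy.optimize import minimize
def box(p,c,sz):
    g=np.array([[i,j,k] for i in(-1,1) for j in(-1,1) for k in(-1,1)])*np.array(sz)/2
    return g@R.from_euler('z',p[3]).as_matrix().T+np.array(p[:3])
def blue(s,roi):
    h=cv2.cvtColor(s['image'],cv2.COLOR_RGB2HSV); m=cv2.inRange(h,(105,120,60),(125,255,255))
    z=np.zeros_like(m); x0,y0,x1,y1=roi; z[y0:y1,x0:x1]=m[y0:y1,x0:x1]; return z
def sil(s,X,f=8):
    h=cv2.convexHull(proj(s,X).astype(np.float32)); m=np.zeros((400*4,640*4),np.uint8)
    cv2.fillConvexPoly(m,np.round((h*4+1.5)*16).astype(np.int32),255,shift=4); return cv2.resize(m,(640,400),interpolation=cv2.INTER_AREA)
def fitbox(obs,p0,sz):
    M=[(s,blue(s,roi).astype(float)) for s,roi in obs]
    c=lambda p:sum(np.abs(sil(s,box(p,0,sz))-m).sum()/m.sum() for s,m in M)
    o=minimize(c,p0,method='Nelder-Mead',options=dict(initial_simplex=np.array([p0]+[list(np.array(p0)+np.eye(4)[i]*[.008,.008,.008,.15][i]) for i in range(4)]),xatol=1e-5,fatol=1e-5))
    return o.x,o.fun
E
python3 - <<'E'
from h import *
w,t,s=load('w1'),load('top0'),load('scene0')
rw=(300,140,345,225)
ps=proj(s,[[.5523,.2694,.11]])[0].astype(int); rs=(ps[0]-18,ps[1]-18,ps[0]+18,ps[1]+18)
for ob in ([(w,rw)],[(w,rw),(s,rs)]):
    p,f=fitbox(ob,[.5523,.2694,.1105,.288],(.010,.044,.034)); print(p[:3].round(4),np.degrees(p[3]).round(1),round(f,3))
totool([*p[:2],p[2]-.019])
E
```

```text
[0.556  0.2607 0.0671] 21.8 0.091
[0.5523 0.2726 0.1083] 20.1 0.844
shift cm [-0.04  0.18 13.83]
tool y-axis yaw deg 16.89 tool z [-0.001  0.001 -1.   ]
```

Run:
```python
from h import *
w,t,s=load('w1'),load('top0'),load('scene0')
rw=(300,140,345,225)
for z in (.1075,.1105,.1135):
    p,f=fitbox([(w,rw)],[.5523,.2694,z,.3],(.010,.044,.034)) if 0 else (None,0)
    M=blue(w,rw).astype(float)
    o=minimize(lambda q:np.abs(sil(w,box([q[0],q[1],z,q[2]],0,(.010,.044,.034)))-M).sum()/M.sum(),[.5523,.2694,.3],method='Nelder-Mead',options=dict(initial_simplex=[[.5523,.2694,.3],[.558,.2694,.3],[.5523,.275,.3],[.5523,.2694,.4]]))
    print(z,o.x[:2].round(4),np.degrees(o.x[2]).round(1),round(o.fun,3))
for s_,roi in((s,(285,180,310,210)),(t,(265,190,300,215))):
    m=blue(s_,roi); print((m>0).sum(), cv2.boundingRect(m))
```

```text
0.1075 [0.5529 0.2712] 21.4 0.256
0.1105 [0.5527 0.2713] 20.9 0.283
0.1135 [0.5524 0.2725] 21.3 0.311
112 (289, 187, 13, 13)
56 (275, 197, 15, 9)
```

Request:
{"method": "carry_out", "body": {"rows": [[[-0.15,0.2,4],[0,0,-4],0.4],[[-0.15,0.2,8],[0,0,-4],0.4],[[-0.15,0.2,11],[0,0,-4],0.4],[[-0.15,0.2,12.5],[0,0,-4],0.4],[[-0.15,0.2,13.6],[0,0,-4],0.4],[[-0.15,0.2,13.6],[0,0,-4],0.4],[[-0.15,0.2,13.6],[0,0,-4],1],[[-0.15,0.2,13.6],[0,0,-4],1],[[-0.15,0.2,13.6],[0,0,-4],1],[[-0.15,0.2,13.6],[0,0,-4],1],[[-0.15,0.2,13.6],[0,0,-4],1],[[-0.15,0.2,13.6],[0,0,-4],1]], "newtons": 35}}

```text
clock: 2.55
tool_pos: [0.554, 0.2696, 0.0918]
eef_rot: [0.568, 0.823, -0.0, -0.0]
contact_force: [-1.6, -1.0, 0.3]
opening: 0.111
finger_force: 35.0
```

Request:
{"method": "carry_out", "body": {"rows": [[[0,0,-1],[0,0,0],1],[[0,0,-3],[0,0,0],1],[[0,0,-6],[0,0,0],1],[[0,0,-9],[0,0,0],1],[[0,0,-12],[0,0,0],1],[[0,0,-15],[0,0,0],1],[[0,0,-16],[0,0,0],1],[[-2,-0.7,-16],[0,0,1],1],[[-5,-1.8,-16],[0,0,3],1],[[-8,-2.9,-16],[0,0,5],1],[[-11,-4,-16],[0,0,7],1],[[-14,-5.1,-16],[0,0,9],1]]}}

```text
clock: 3.75
tool_pos: [0.5546, 0.1176, 0.2501]
eef_rot: [0.632, 0.775, -0.002, -0.001]
contact_force: [0.9, -0.3, -0.9]
opening: 0.116
finger_force: 35.0
```

Request:
{"method": "carry_out", "body": {"rows": [[[-3.8,-0.5,0],[0,0,2],1],[[-7.6,-1,0],[0,0,4],1],[[-11.4,-1.7,0],[0,0,5],1],[[-15.2,-2.5,0],[0,0,5],1],[[-19,-3.5,0],[0,0,5],1],[[-22,-4,0],[0,0,5],1],[[-24,-4.2,0],[0,0,5],1],[[-24,-4.2,0],[0,0,5],1],[[-24,-4.2,0],[0,0,5],1],[[-24,-4.2,0],[0,0,5],1],[[-24,-4.2,0],[0,0,5],1]]}}

```text
clock: 4.85
tool_pos: [0.5635, -0.1211, 0.2514]
eef_rot: [0.664, 0.748, 0.0, -0.001]
contact_force: [1.0, 0.6, -2.4]
opening: 0.112
finger_force: 35.0
```

Run:
```python
from h import *
s=snap('wrist','w2'); print(np.round(s['pose'],3)[:3,3]); st=r.get_state(); print(st['tool_pos'],st['opening'],st['clock'])
totool([.5724,-.016,.2])
print(proj(s,[[.551,.071,.12],[.576,-.1045,.12],[.666,.079,.12],[.5635,-.0175,.12]]).round(1))
cv2.imwrite('pics/w2b.png',cv2.resize(cv2.imread('pics/w2.png')[0:330,100:540],(800,600),interpolation=2))
```

```text
[ 0.556 -0.051  0.418]
[ 0.56357662 -0.12129329  0.25152628] 0.11346752033654905 4.9
shift cm [10.35  2.13  5.16]
tool y-axis yaw deg 6.84 tool z [-0.     0.001 -1.   ]
[[334.6 -40.6]
 [336.9 165.4]
 [468.9 -31.8]
 [335.7  71.1]]
```

View pics/w2b.png

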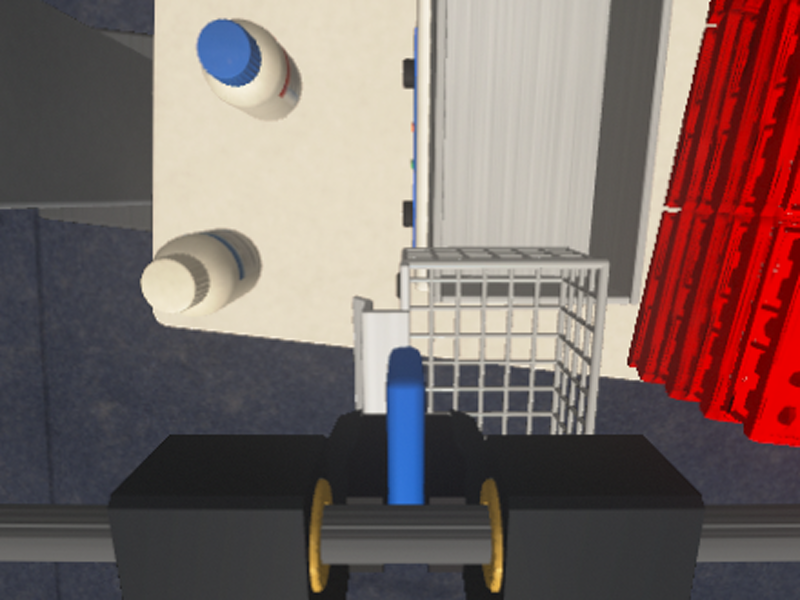

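The wrist view shows the front wall as a near-vertical line at x≈430–442 in this crop, with the hook slot at (358–410, 310) and the far wall at about 640–665. I'll zoom on the rim.

Run:
```python
from h import *
im=cv2.imread('pics/w2.png'); a=im[0:150,315:365]; b=im[150:235,285:345]
A=cv2.resize(a,None,fx=4*1.5,fy=4,interpolation=2)
B=cv2.resize(b,None,fx=7,fy=7,interpolation=2)
cv2.imwrite('pics/z2.png',np.hstack([cv2.copyMakeBorder(A,0,0,0,8,0),cv2.resize(B,(420,600))])[:600,:800])
g=cv2.cvtColor(im,cv2.COLOR_BGR2GRAY)
for v in (10,50,90,120): print(v,g[v-2:v+3,325:352].mean(0).astype(int).tolist())
```

```text
10 [220, 220, 219, 213, 165, 183, 213, 225, 234, 238, 239, 203, 122, 89, 88, 144, 178, 185, 184, 174, 154, 192, 201, 201, 202, 202, 198]
50 [199, 199, 149, 107, 148, 198, 218, 227, 235, 236, 220, 145, 92, 91, 116, 162, 183, 183, 180, 155, 185, 200, 199, 198, 196, 193, 195]
90 [207, 161, 113, 109, 171, 208, 221, 232, 235, 235, 187, 112, 93, 94, 147, 179, 183, 181, 168, 185, 198, 196, 196, 193, 191, 192, 195]
120 [68, 66, 98, 132, 188, 217, 225, 234, 236, 227, 160, 94, 94, 144, 177, 182, 184, 184, 173, 186, 194, 194, 195, 193, 191, 192, 195]
```

View pics/z2.png

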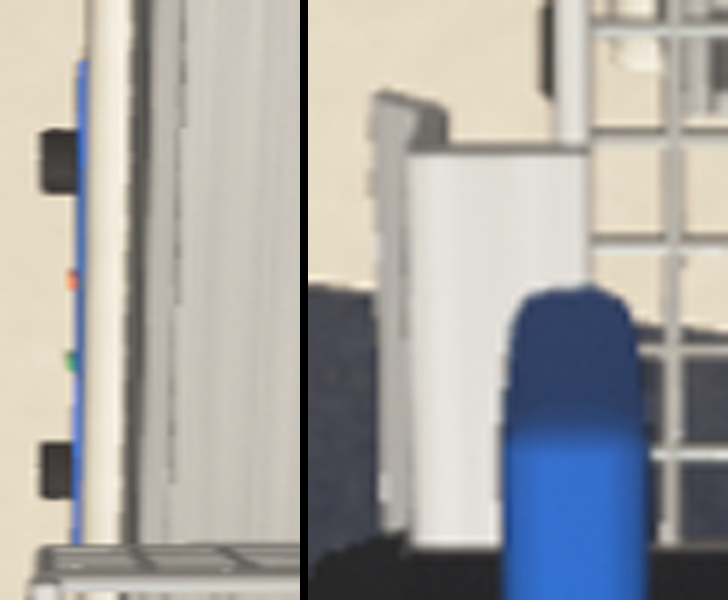

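Run:
```python
from h import *
s=load('w2'); st=r.get_state()
pts=np.array([atz(s,u,v,.12) for u,v in((342.2,10),(341.4,50),(340.8,90),(340.4,120))]); print(pts.round(4))
f=np.polyfit(pts[:,1],pts[:,0],1); yaw=-np.degrees(np.arctan(f[0])); print('wall yaw',yaw, 'x at y=-.0167',np.polyval(f,-.0167))
Q=R.from_quat(st['eef_rot']).as_matrix(); p=np.array(st['tool_pos'])
bx=Q[:,1]; by=np.array([-bx[1],bx[0],0]); g=p-.019*Q[:,2]
W=lambda x,y,z:g+bx*(x+.0345)+by*y+np.array([0,0,z-.092])
for n,c in dict(webR=(-.036,.03,.063),webL=(-.046,.03,.063),grip=(-.0345,.022,.109),wallcorner=(-.036,.045,.05)).items(): print(n,proj(s,[W(*c)])[0].round(1))
a=np.radians(yaw); rim=np.array([np.polyval(f,-.0167),-.0167]); 
tg=rim+.0065*np.array([np.cos(a),np.sin(a)]); print('target grip',tg); totool([*tg,.133])
```

```text
[[ 0.5626  0.0333  0.12  ]
 [ 0.5663  0.0009  0.12  ]
 [ 0.5703 -0.0334  0.12  ]
 [ 0.5736 -0.0605  0.12  ]]
wall yaw 6.694486844721269 x at y=-.0167 0.5684222331841401
webR [319.6 178.2]
webL [302.8 178.2]
grip [321.9 217.8]
wallcorner [319.7 150.1]
target grip [ 0.57487792 -0.01594226]
shift cm [10.32  2.38 11.86]
tool y-axis yaw deg 6.84 tool z [-0.     0.001 -1.   ]
```

The rim lies along x≈340–342 px in the raw image, at yaw 6.7°. The web and lip line up with the prediction to about 1 px. Moving over, then partly lowering.

Request:
{"method": "carry_out", "body": {"rows": [[[3,1,0],[0,0,0],1],[[6,2,0],[0,0,0],1],[[9,2.5,0],[0,0,0],1],[[10.3,2.5,0],[0,0,0],1],[[10.3,2.5,0],[0,0,0],1],[[10.3,2.5,1],[0,0,0],1],[[10.3,2.5,2],[0,0,0],1],[[10.3,2.5,3],[0,0,0],1],[[10.3,2.5,4],[0,0,0],1],[[10.3,2.5,5],[0,0,0],1],[[10.3,2.5,5],[0,0,0],1],[[10.3,2.5,5],[0,0,0],1]]}}

```text
clock: 6.1
tool_pos: [0.5764, -0.0177, 0.2014]
eef_rot: [0.665, 0.747, -0.0, -0.0]
contact_force: [-1.4, 0.4, -1.6]
opening: 0.114
finger_force: 35.0
```

Run:
```python
from h import *
s=snap('wrist','w3'); t=snap('scene','s3'); st=r.get_state(); print(st['tool_pos'],st['contact_force'])
totool([.57487792+.0009,-.01594,.133])
a=cv2.imread('pics/w3.png')[60:260,250:400]; b=cv2.imread('pics/s3.png')[175:325,330:440]
cv2.imwrite('pics/z3.png',np.hstack([cv2.resize(a,(420,560),interpolation=2),cv2.resize(b,(380,560),interpolation=2)]))
```

```text
[ 0.57688267 -0.01759292  0.20211036] [-0.87213437 -0.35866501 -1.22157609]
shift cm [ 0.18 -0.1   6.91]
tool y-axis yaw deg 6.71 tool z [ 0.001  0.    -1.   ]
```

View pics/z3.png

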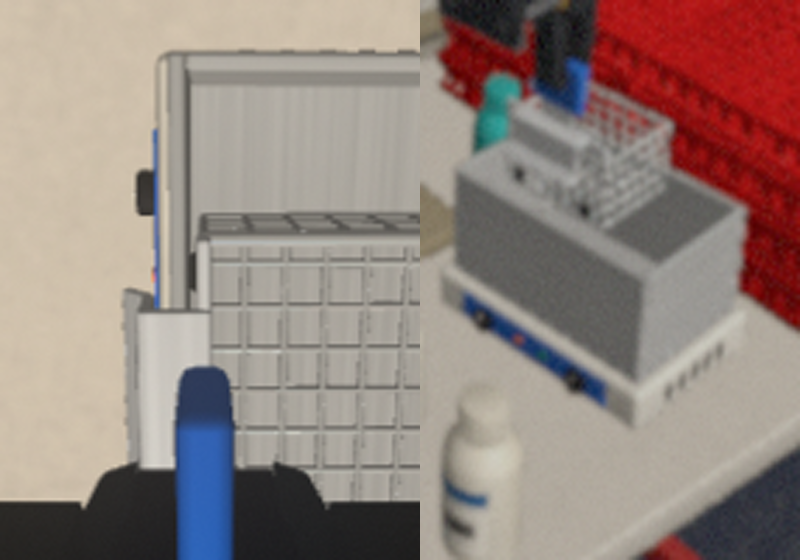

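Request:
{"method": "carry_out", "body": {"rows": [[[0.1,-0.1,1],[0,0,0],1],[[0.1,-0.1,2],[0,0,0],1],[[0.1,-0.1,3],[0,0,0],1],[[0.1,-0.1,4],[0,0,0],1],[[0.1,-0.1,4.2],[0,0,0],1],[[0.1,-0.1,4.2],[0,0,0],1]]}}

```text
clock: 6.8
tool_pos: [0.575, -0.0167, 0.159]
eef_rot: [0.664, 0.747, -0.0, -0.0]
contact_force: [0.3, 1.1, -1.8]
opening: 0.111
finger_force: 35.0
```

Run:
```python
from h import *
s=load('w3'); print(atz(s,313.7,131,.12), 'line x at that y', .5684+(-.0167-atz(s,313.7,131,.12)[1])*np.tan(np.radians(6.7)))
s=snap('wrist','w4'); st=r.get_state(); print(st['tool_pos'],st['contact_force'],st['moment'])
im=cv2.imread('pics/w4.png');g=cv2.cvtColor(im,cv2.COLOR_BGR2GRAY)
a=im[60:200,270:360];cv2.imwrite('pics/z4.png',cv2.resize(a,None,fx=4,fy=4,interpolation=2))
totool([.57487792+.0009,-.01594,.133])
```

```text
[0.56359055 0.03332456 0.12      ] line x at that y 0.5625234645750881
[ 0.57527247 -0.01672333  0.15952652] [-0.73384707  0.26846239 -1.50816763] [-0.05694944  0.09048722  0.05368091]
shift cm [0.07 0.06 2.65]
tool y-axis yaw deg 6.71 tool z [-0.  0. -1.]
```

View pics/z4.png

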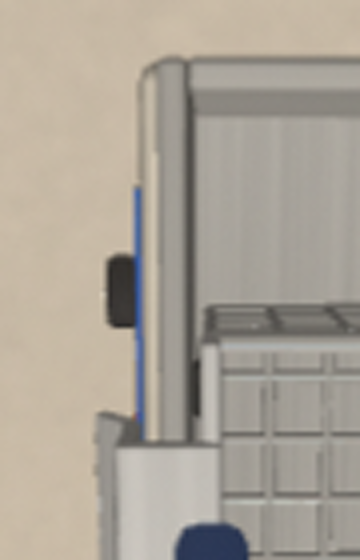

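The rim (crop x 160–186) sits between the lip and the basket wall, with no contact force. Seating now.

Request:
{"method": "carry_out", "body": {"rows": [[[0,0.05,0.8],[0,0,0],1],[[0,0.05,1.6],[0,0,0],1],[[0,0.05,2.2],[0,0,0],1],[[0,0.05,2.4],[0,0,0],1],[[0,0.05,2.4],[0,0,0],1]]}}

```text
clock: 7.35
tool_pos: [0.5755, -0.0166, 0.1352]
eef_rot: [0.664, 0.747, -0.0, -0.0]
contact_force: [-0.2, 0.3, -1.4]
opening: 0.11
finger_force: 35.0
```

Request:
{"method": "carry_out", "body": {"rows": [[[0,0,0.1],[0,0,0],1],[[0,0,0.2],[0,0,0],1],[[0,0,0.3],[0,0,0],1],[[0,0,0.3],[0,0,0],1],[[0,0,0.3],[0,0,0],1]]}}

```text
clock: 7.85
tool_pos: [0.5762, -0.0166, 0.1332]
eef_rot: [0.664, 0.747, 0.0, 0.0]
contact_force: [-0.9, -0.8, 3.2]
opening: 0.108
finger_force: 35.0
```

Request:
{"method": "carry_out", "body": {"rows": [[[0,0,0.1],[0,0,0],1],[[0,0,0.15],[0,0,0],1],[[0,0,0.15],[0,0,0],1]]}}

```text
clock: 8.15
tool_pos: [0.5765, -0.0166, 0.1331]
eef_rot: [0.665, 0.747, 0.001, 0.001]
contact_force: [-2.9, -0.6, 14.2]
opening: 0.112
finger_force: 35.1
```

Request:
{"method": "carry_out", "body": {"rows": [[[0,0,-0.2],[0,0,0],1],[[0,0,-0.2],[0,0,0],0.6],[[0,0,-0.2],[0,0,0],0.6],[[0,0,-0.2],[0,0,0],0.6],[[0,0,-0.2],[0,0,0],0.6],[[0,0,-2],[0,0,0],0.6],[[0,0,-5],[0,0,0],0.6],[[0,0,-9],[0,0,0],0.6],[[0,0,-12],[0,0,0],0.6],[[0,0,-12],[0,0,0],0.6],[[0,0,-12],[0,0,0],0.6]]}}

```text
clock: 9.25
tool_pos: [0.5759, -0.0166, 0.2514]
eef_rot: [0.664, 0.747, 0.0, 0.0]
contact_force: [-0.3, -0.3, 0.1]
opening: 0.406
finger_force: 0.0
```

Run:
```python
from h import *
s=snap('wrist','w5'); t=snap('scene','s5'); st=r.get_state(); print(st['tool_pos'],st['clock'],st['contact_force'])
w=(260,100,400,260); ps=cv2.boundingRect(blue(s,(250,60,420,300))); print('blue bbox wrist',ps)
a=cv2.imread('pics/w5.png')[0:300,200:440]; b=cv2.imread('pics/s5.png')[175:325,330:440]
cv2.imwrite('pics/z5.png',np.hstack([cv2.resize(a,(440,550),interpolation=2),cv2.resize(b,(360,550),interpolation=2)]))
gp=np.array([.5749,-.0166,.152]); print(proj(s,box([*gp,np.radians(6.7)],0,(.01,.044,.034))).round(1).tolist())
totool([.4501,.0096,.2])
```

```text
[ 0.57483693 -0.01658498  0.24993443] 9.35 [ 0.40595558  1.36641957 -0.12493415]
blue bbox wrist (307, 121, 26, 91)
[[316.0, 205.3], [315.2, 217.4], [315.7, 160.7], [314.9, 167.6], [326.2, 205.3], [326.7, 217.4], [326.4, 160.7], [326.9, 167.5]]
shift cm [  4.06 -12.07   5.03]
tool y-axis yaw deg 6.72 tool z [-0.003  0.    -1.   ]
```

View pics/z5.png

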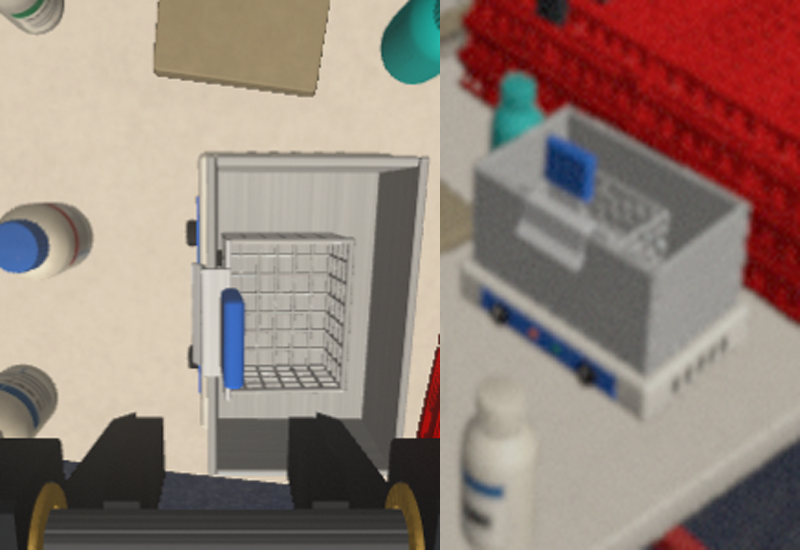

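The basket hangs level, with its lip over the front wall and its web on the rim, and it has been released. Viewing is used up, so I'll measure the cap and grip numerically by silhouette fits.

Run:
```python
from h import *
V={n:load(n) for n in('w2','w5','w1','top0','scene0')}
th=np.linspace(0,2*np.pi,40); ring=np.c_[np.cos(th),np.sin(th)]*.015
def cap(p): return np.vstack([np.c_[ring+p[:2],np.full(40,z+p[2])] for z in(.077,.098)])
def roi(s): 
    q=proj(s,cap([.4501,.0096,0])); a=np.maximum(q.min(0)-8,0).astype(int); b=(q.max(0)+8).astype(int); return (*a,*b)
for names in(['w2'],['w2','w5'],['w2','w5','top0','scene0']):
    M=[(V[n],blue(V[n],roi(V[n])).astype(float)) for n in names]
    p0=[.4501,.0096,0.]; o=minimize(lambda p:sum(np.abs(sil(s,cap(p))-m).sum()/m.sum() for s,m in M),p0,method='Nelder-Mead',options=dict(initial_simplex=[p0]+[list(np.array(p0)+.006*np.eye(3)[i]) for i in range(3)]))
    print(names,o.x.round(4),round(o.fun,3),[int(m.sum()/255) for _,m in M])
s=V['w5']; p,f=fitbox([(s,(250,60,420,300))],[.5749,-.0166,.152,.117],(.01,.044,.034)); print('grip',p[:3].round(4),np.degrees(p[3]),f)
M=blue(s,(250,60,420,300)).astype(float); q0=[.5749,-.0166,.117]
o=minimize(lambda q:np.abs(sil(s,box([q[0],q[1],.152,q[2]],0,(.01,.044,.034)))-M).sum(),q0,method='Nelder-Mead',options=dict(initial_simplex=[q0]+[list(np.array(q0)+np.eye(3)[i]*[.006,.006,.1][i]) for i in range(3)])); print('grip z fixed',o.x[:2],np.degrees(o.x[2]))
n=np.argwhere(M>0); print(n.min(0),n.max(0)); print(r.get_state()['q'].round(2)); totool([.4501,.0096,.18])
```

```text
['w2'] [ 0.4429  0.0171 -0.0271] 0.079 [879]
['w2', 'w5'] [ 0.4499  0.0125 -0.0065] 0.534 [879, 592]
['w2', 'w5', 'top0', 'scene0'] [ 0.4516  0.0111 -0.0012] 1.677 [879, 592, 81, 102]
grip [ 0.581  -0.0201  0.1205] 6.620996390423737 0.12020837855437377
grip z fixed [ 0.57998831 -0.01633084] 6.673676362853857
[121 307] [211 332]
[-0.07  0.58  0.03  1.69 -0.02  0.88  0.09]
shift cm [  4.06 -12.06   7.03]
tool y-axis yaw deg 6.72 tool z [-0.003  0.    -1.   ]
```

Request:
{"method": "carry_out", "body": {"rows": [[[1,-3,0],[0,0,8],0.3],[[2,-6,0],[0,0,16],0.3],[[3,-9,0],[0,0,25],0.3],[[4.25,-11.95,0],[0,0,33],0.3],[[4.25,-11.95,1],[0,0,42],0.3],[[4.25,-11.95,2],[0,0,50],0.3],[[4.25,-11.95,3],[0,0,59],0.3],[[4.25,-11.95,4],[0,0,67],0.3],[[4.25,-11.95,5],[0,0,76],0.3],[[4.25,-11.95,6],[0,0,84],0.3],[[4.25,-11.95,7],[0,0,90],0.3],[[4.25,-11.95,7],[0,0,90],0.3]]}}

```text
clock: 10.55
tool_pos: [0.4504, 0.0116, 0.1793]
eef_rot: [0.998, 0.058, -0.003, 0.001]
contact_force: [0.1, 0.4, 0.1]
opening: 0.699
finger_force: 0.0
```

```bash
cat >> h.py <<'E'
th=np.linspace(0,2*np.pi,40); ring=np.c_[np.cos(th),np.sin(th)]*.015
def cap(p): return np.vstack([np.c_[ring+p[:2],np.full(40,z+p[2])] for z in(.077,.098)])
def fitcap(views,p0,free=3):
    M=[]
    for s in views:
        q=proj(s,cap(p0)); a=np.maximum(q.min(0)-10,0).astype(int); b=(q.max(0)+10).astype(int); M.append((s,blue(s,(*a,*b)).astype(float)))
    f=lambda p:[*p,p0[2]] if free==2 else p
    q0=list(p0[:free]); o=minimize(lambda p:sum(np.abs(sil(s,cap(f(p)))-m).sum()/m.sum() for s,m in M),q0,method='Nelder-Mead',options=dict(initial_simplex=[q0]+[list(np.array(q0)+.006*np.eye(free)[i]) for i in range(free)]))
    return o.x.round(4),round(o.fun,3),[(cv2.boundingRect(m.astype(np.uint8))) for _,m in M]
E
python3 - <<'E'
from h import *
s=snap('wrist','w6'); st=r.get_state(); print(st['tool_pos'],st['clock'],st['q'].round(2))
print(s['pose'][:3,3].round(3), proj(s,[[.4508,.0115,.098]]))
print(fitcap([s],[.4508,.0115,0],2)); print(fitcap([s,load('w2')],[.4508,.0115,0])); print(fitcap([load('w2')],[.4508,.0115,0],2)); totool([.4508,.0115,.081])
E
```

```text
[0.45100035 0.01152203 0.18003673] 10.6 [-0.4   0.58  0.42  2.13 -0.46  0.53 -1.09]
[0.52  0.022 0.346] [[325.27487566 191.21005478]]
(array([0.4501, 0.0114]), np.float64(0.265), [(308, 171, 34, 36)])
(array([ 0.4492,  0.0126, -0.0087]), np.float64(0.369), [(308, 171, 34, 36), (209, 11, 34, 36)])
(array([0.4523, 0.0113]), np.float64(0.201), [(209, 11, 34, 36)])
shift cm [ 0.02 -0.01  9.9 ]
tool y-axis yaw deg -83.16 tool z [-0.003 -0.001 -1.   ]
```

Request:
{"method": "carry_out", "body": {"rows": [[[0,0,4],[0,0,0],0.3],[[0,0,7],[0,0,0],0.3],[[0,0,9],[0,0,0],0.3],[[0,0,9.8],[0,0,0],0.3],[[0,0,9.8],[0,0,0],0.3],[[0,0,9.8],[0,0,0],1],[[0,0,9.8],[0,0,0],1],[[0,0,9.8],[0,0,0],1],[[0,0,9.8],[0,0,0],1],[[0,0,9.8],[0,0,0],1]], "newtons": 35}}

```text
clock: 11.6
tool_pos: [0.4524, 0.0117, 0.0835]
eef_rot: [0.998, 0.059, 0.0, -0.0]
contact_force: [0.2, -0.1, -0.2]
opening: 0.273
finger_force: 0.0
```

Request:
{"method": "carry_out", "body": {"rows": [[[0,0,0],[0,0,0],1]]}}

```text
clock: 11.7
tool_pos: [0.4522, 0.0117, 0.0834]
eef_rot: [0.998, 0.059, 0.0, -0.0]
contact_force: [-0.3, 0.3, -0.3]
opening: 0.18
finger_force: 0.0
```

Run:
```python
from h import *
s=snap('wrist','w7'); st=r.get_state(); print(st['tool_pos'],st['finger_force'],st['opening'],st['contact_force'])
print(fitcap([s],[.4508,.0115,0],2)); 
print(proj(s,[[.4508,.0115,.098]]))
b=snap('scene','s7'); print(fitcap([b],[.4508,.0115,0],2),fitcap([load('scene0')],[.4508,.0115,0],2))
```

```text
[0.45222645 0.0116575  0.08328896] 0.0 0.13321553709261974 [ 0.33875756 -0.30097737  0.04697478]
(array([0.4514, 0.0118]), np.float64(0.566), [(304, 205, 46, 59)])
[[326.42408558 241.93686381]]
(array([0.4534, 0.014 ]), np.float64(0.764), [(316, 250, 11, 13)]) (array([0.4534, 0.014 ]), np.float64(0.643), [(316, 251, 11, 12)])
```

Run:
```python
from h import *
for n in('w7','w6'):
    s=load(n); m=blue(s,(270,140,380,330)); g=cv2.cvtColor(s['image'],cv2.COLOR_RGB2GRAY)
    print(n)
    for v in range(160,300,7):
        c=np.flatnonzero(m[v]); print(v,(c.min(),c.max(),len(c)) if len(c) else '-', 'gray',g[v,270:390:8].tolist())
s=load('w7');T=np.array([.4522,.0117,.0833])
for dz in(0,.019,.04): print(dz,proj(s,[T+[0,0,dz],T+[0,.006,dz],T+[0,-.006,dz]]).round(0).tolist())
print(r.get_state()['opening'])
```

```text
w7
160 - gray [148, 147, 149, 148, 148, 146, 144, 147, 148, 147, 146, 146, 148, 147, 148]
167 - gray [148, 148, 147, 148, 147, 146, 82, 78, 124, 145, 145, 147, 145, 149, 149]
174 - gray [149, 146, 146, 146, 147, 66, 69, 65, 81, 110, 148, 146, 145, 147, 148]
181 - gray [147, 148, 144, 145, 73, 46, 73, 78, 83, 69, 136, 146, 146, 145, 145]
188 - gray [145, 145, 146, 145, 69, 81, 97, 110, 120, 111, 117, 145, 146, 144, 147]
195 - gray [147, 145, 146, 70, 83, 96, 115, 129, 134, 137, 134, 146, 146, 145, 146]
202 - gray [145, 145, 145, 78, 94, 112, 130, 143, 148, 150, 149, 139, 147, 145, 147]
209 (np.int64(315), np.int64(338), 20) gray [144, 144, 145, 84, 100, 72, 41, 45, 45, 164, 164, 154, 145, 147, 146]
216 (np.int64(311), np.int64(345), 32) gray [146, 147, 144, 85, 104, 39, 41, 48, 47, 51, 170, 157, 144, 146, 147]
223 (np.int64(306), np.int64(349), 44) gray [145, 143, 145, 83, 39, 62, 66, 67, 71, 71, 141, 155, 145, 145, 146]
230 (np.int64(308), np.int64(338), 31) gray [142, 145, 31, 30, 28, 64, 64, 67, 71, 28, 28, 30, 75, 142, 145]
237 (np.int64(308), np.int64(338), 31) gray [144, 30, 27,
[... 1962 characters left out ...]
 66, 50, 53, 38]
251 - gray [65, 57, 58, 58, 59, 60, 59, 59, 60, 60, 67, 72, 51, 51, 39]
258 - gray [53, 57, 57, 58, 58, 59, 59, 58, 59, 59, 58, 60, 51, 50, 26]
265 - gray [55, 55, 55, 57, 58, 57, 58, 58, 59, 57, 57, 52, 52, 49, 50]
272 - gray [54, 54, 54, 54, 55, 56, 57, 57, 58, 58, 57, 47, 52, 50, 46]
279 - gray [36, 36, 38, 38, 38, 37, 39, 39, 39, 38, 38, 39, 38, 37, 37]
286 - gray [64, 65, 64, 63, 64, 64, 63, 64, 64, 64, 63, 64, 62, 63, 63]
293 - gray [67, 67, 67, 66, 67, 67, 68, 66, 68, 67, 68, 67, 67, 67, 67]
0 [[326.0, 229.0], [316.0, 228.0], [336.0, 230.0]]
0.019 [[326.0, 243.0], [315.0, 242.0], [338.0, 244.0]]
0.04 [[327.0, 262.0], [314.0, 261.0], [340.0, 264.0]]
0.08982414193037123
```

The fingers are closing without touching anything, just above the cap top, so I'll reopen and go 14 mm lower. If they meet the 48 mm body instead, the opening will show it.

Request:
{"method": "carry_out", "body": {"rows": [[[0,0,0],[0,0,0],0.3],[[0,0,0],[0,0,0],0.3],[[0,0,0],[0,0,0],0.3],[[0,0,0],[0,0,0],0.3],[[0,0,0],[0,0,0],0.3],[[0,0,0],[0,0,0],0.3],[[0,0,0],[0,0,0],0.3],[[0,0,0],[0,0,0],0.3]]}}

```text
clock: 12.6
tool_pos: [0.4522, 0.0116, 0.0832]
eef_rot: [0.998, 0.059, 0.0, -0.0]
contact_force: [0.3, -0.2, -0.9]
opening: 0.701
finger_force: 0.0
```

Run:
```python
from h import *
print(r.grip_point_offset); s=snap('wrist','w8'); st=r.get_state(); print(st['opening'],st['tool_pos'])
g=cv2.cvtColor(s['image'],cv2.COLOR_RGB2GRAY)
for v in range(205,262,4): 
    x=np.flatnonzero(g[v,230:420]<38)+230; l=x[x<326]; rr=x[x>326]; print(v,l.max() if len(l) else 0,rr.min() if len(rr) else 0, end=' | ')
T=np.array(st['tool_pos']);Q=R.from_quat(st['eef_rot']).as_matrix(); h=st['opening']*.044
for dz in(0,.01,.02): print(dz,proj(s,[T+Q@[e,k*h,-dz] for e in(.009,0,-.009) for k in(1,-1)]).round(0).tolist())
# cap top height: match w6 & w8 & w2 centroid of bright top
print([fitcap([load(a) for a in n],[.4508,.0115,-.003]) for n in(['w6','w8'],['w2','w8'],['w6','w2','top0'])])
```

```text
0.0187
0.6973198556141169 [0.45218991 0.01162474 0.08319814]
205 0 0 | 209 0 0 | 213 0 0 | 217 0 0 | 221 0 0 | 225 0 0 | 229 262 384 | 233 262 384 | 237 262 384 | 241 262 383 | 245 263 383 | 249 263 383 | 253 263 383 | 257 263 382 | 261 263 383 | 0 [[379.0, 215.0], [273.0, 215.0], [378.0, 229.0], [274.0, 229.0], [378.0, 243.0], [275.0, 243.0]]
0.01 [[382.0, 221.0], [271.0, 221.0], [381.0, 236.0], [271.0, 236.0], [381.0, 251.0], [272.0, 251.0]]
0.02 [[386.0, 228.0], [267.0, 228.0], [385.0, 244.0], [268.0, 244.0], [384.0, 259.0], [269.0, 259.0]]
[(array([ 0.4462,  0.0111, -0.0121]), np.float64(0.292), [(308, 171, 34, 36), (299, 205, 53, 59)]), (array([ 0.4493,  0.0121, -0.0061]), np.float64(0.343), [(209, 11, 34, 36), (299, 205, 53, 59)]), (array([ 0.4504,  0.0118, -0.0052]), np.float64(0.839), [(308, 171, 34, 36), (209, 11, 34, 36), (375, 233, 11, 10)])]
```

Request:
{"method": "carry_out", "body": {"rows": [[[-0.1,0,0.6],[0,0,0],0.3],[[-0.1,0,1.2],[0,0,0],0.3],[[-0.1,0,1.6],[0,0,0],0.3],[[-0.1,0,1.6],[0,0,0],0.3],[[-0.1,0,1.6],[0,0,0],1],[[-0.1,0,1.6],[0,0,0],1],[[-0.1,0,1.6],[0,0,0],1],[[-0.1,0,1.6],[0,0,0],1],[[-0.1,0,1.6],[0,0,0],1],[[-0.1,0,1.6],[0,0,0],1]], "newtons": 25}}

```text
clock: 13.65
tool_pos: [0.4513, 0.0114, 0.0673]
eef_rot: [0.998, 0.058, 0.0, 0.0]
contact_force: [0.1, -0.3, 1.2]
opening: 0.315
finger_force: 25.0
```

Request:
{"method": "carry_out", "body": {"rows": [[[0,0,0],[0,0,0],0.5],[[0,0,0],[0,0,0],0.5],[[0,0,0.3],[0,0,0],0.5],[[0,0,0.6],[0,0,0],0.5],[[0,0,0.6],[0,0,0],0.5],[[0,0,0.6],[0,0,0],1],[[0,0,0.6],[0,0,0],1],[[0,0,0.6],[0,0,0],1],[[0,0,0.6],[0,0,0],1],[[0,0,0.6],[0,0,0],1]], "newtons": 30}}

```text
clock: 14.65
tool_pos: [0.4512, 0.0115, 0.0612]
eef_rot: [0.998, 0.059, -0.0, -0.0]
contact_force: [0.0, -0.9, -1.3]
opening: 0.325
finger_force: 29.9
```

Request:
{"method": "carry_out", "body": {"rows": [[[0,0,-1],[0,0,0],1],[[0,0,-2],[0,0,0],1],[[0,0,-4],[0,0,0],1],[[0,0,-4],[0,0,0],1],[[0,0,-4],[0,0,0],1]]}}

```text
clock: 15.15
tool_pos: [0.4516, 0.0117, 0.1017]
eef_rot: [0.998, 0.059, 0.001, 0.0]
contact_force: [0.2, 0.1, -1.4]
opening: 0.324
finger_force: 29.9
```

Run:
```python
from h import *
b=snap('scene','s9'); st=r.get_state(); print(st['tool_pos'],st['opening'],st['contact_force'],st['moment'])
s=snap('wrist','w9')
for n,x in(('s9',b),('scene0',load('scene0'))):
    m=blue(x,(300,220,340,275)); print(n,cv2.boundingRect(m),(m>0).sum())
print(proj(b,[[.4508,.0115,.0875],[.4508,.0115,.1275]]))
m=blue(s,(270,140,390,340)); print('wrist blue',cv2.boundingRect(m)); m=blue(load('w8'),(270,140,390,340)); print(cv2.boundingRect(m))
# white body edges in the scene view: bright run at body mid-height, before/after
for x,z in((b,.08),(b,.05),(load('scene0'),.04),(load('scene0'),.02)):
    u,v=proj(x,[[.4508,.0115,z]])[0]; g=cv2.cvtColor(x['image'],cv2.COLOR_RGB2GRAY); print(z,round(u,1),int(v),g[int(v),int(u)-16:int(u)+17].tolist())
```

```text
[0.45117606 0.01171847 0.10125963] 0.3206519696100136 [ 0.91146293 -0.97420748 -1.20841713] [-0.00886025  0.12851659 -0.06550135]
s9 (314, 236, 10, 13) 104
scene0 (316, 251, 11, 12) 102
[[320.9947992  256.47860315]
 [320.75756297 242.87983776]]
wrist blue (293, 216, 61, 62)
(299, 205, 53, 59)
0.08 321.0 258 [170, 172, 171, 171, 170, 160, 127, 94, 101, 122, 135, 147, 157, 168, 172, 175, 180, 185, 184, 187, 188, 187, 185, 181, 179, 166, 163, 169, 175, 175, 173, 174, 169]
0.05 321.2 268 [174, 174, 175, 174, 175, 169, 149, 117, 104, 122, 140, 151, 153, 160, 166, 169, 173, 178, 181, 181, 183, 182, 181, 181, 175, 171, 166, 170, 173, 175, 172, 174, 174]
0.04 321.3 271 [170, 166, 167, 168, 169, 165, 147, 109, 95, 112, 128, 145, 154, 161, 168, 174, 178, 180, 182, 182, 182, 180, 179, 177, 173, 168, 166, 166, 166, 168, 169, 168, 166]
0.02 321.4 278 [168, 167, 167, 168, 167, 165, 151, 117, 104, 116, 132, 136, 140, 152, 160, 163, 167, 170, 173, 177, 177, 177, 178, 176, 167, 164, 162, 166, 167, 168, 167, 169, 168]
```

Request:
{"method": "carry_out", "body": {"rows": [[[0,0,-3],[0,0,0],1],[[0,0,-6],[0,0,0],1],[[0,0,-9],[0,0,0],1],[[0,0,-12],[0,0,0],1],[[0,0,-15],[0,0,0],1],[[2,0.5,-15.4],[0,0,0],1],[[5,1.4,-15.4],[0,0,0],1],[[8,2.2,-15.4],[0,0,0],1],[[11,3,-15.4],[0,0,0],1],[[14,3.8,-15.4],[0,0,0],1],[[15.7,4.3,-15.4],[0,0,0],1],[[15.7,4.3,-15.4],[0,0,0],1]]}}

```text
clock: 16.45
tool_pos: [0.6136, -0.0134, 0.2535]
eef_rot: [0.998, 0.058, -0.0, 0.0]
contact_force: [-0.9, 0.5, -0.9]
opening: 0.321
finger_force: 29.9
```

Request:
{"method": "carry_out", "body": {"rows": [[[0,0,0],[0,0,0],1],[[0,0,0],[0,0,0],1],[[0,0,0],[0,0,0],1]]}}

```text
clock: 16.75
tool_pos: [0.6111, -0.0125, 0.2551]
eef_rot: [0.998, 0.059, -0.001, -0.0]
contact_force: [-0.1, 0.6, -1.6]
opening: 0.324
finger_force: 29.9
```

Run:
```python
from h import *
b=snap('scene','s10'); st=r.get_state(); print(st['tool_pos'],st['opening'],st['contact_force'])
totool([.6125,-.0124,.1242])
# blue grip location in the scene view, vs model
for g0 in([.5755,-.0166,.152],):
    m=blue(b,(355,195,400,235)); print(cv2.boundingRect(m)); q=proj(b,box([*g0,.117],0,(.01,.044,.034))); print(q.min(0),q.max(0))
m=blue(load('s5'),(355,195,400,235)); print(cv2.boundingRect(m))
```

```text
[ 0.6113357  -0.01256606  0.25528343] 0.319608761493474 [-0.516528   -0.876293   -1.98048139]
shift cm [1.200e-01 1.000e-02 1.311e+01]
tool y-axis yaw deg -83.28 tool z [-0.001  0.001 -1.   ]
(363, 213, 15, 17)
[360.63623397 211.1696061 ] [377.85787547 231.7070639 ]
(363, 213, 14, 17)
```

Request:
{"method": "carry_out", "body": {"rows": [[[0.1,0,2],[0,0,0],1],[[0.1,0,4],[0,0,0],1],[[0.1,0,6],[0,0,0],1],[[0.1,0,8],[0,0,0],1],[[0.1,0,10],[0,0,0],1],[[0.1,0,11.5],[0,0,0],1],[[0.1,0,12.3],[0,0,0],1],[[0.1,0,12.5],[0,0,0],1],[[0.1,0,12.5],[0,0,0],1]]}}

```text
clock: 17.7
tool_pos: [0.6133, -0.0127, 0.1306]
eef_rot: [0.998, 0.059, 0.0, -0.0]
contact_force: [0.1, -0.0, -1.0]
opening: 0.322
finger_force: 29.9
```

Request:
{"method": "carry_out", "body": {"rows": [[[0,0,0.2],[0,0,0],1],[[0,0,0.4],[0,0,0],1],[[0,0,0.5],[0,0,0],1],[[0,0,0.5],[0,0,0],1]]}}

```text
clock: 18.1
tool_pos: [0.6131, -0.0127, 0.1252]
eef_rot: [0.998, 0.059, 0.0, -0.0]
contact_force: [0.1, 0.3, -2.0]
opening: 0.323
finger_force: 29.9
```

Request:
{"method": "carry_out", "body": {"rows": [[[0,0,0.1],[0,0,0],1],[[0,0,0.1],[0,0,0],1],[[0,0,0.1],[0,0,0],1]]}}

```text
clock: 18.4
tool_pos: [0.6132, -0.0127, 0.1242]
eef_rot: [0.998, 0.059, 0.0, -0.0]
contact_force: [0.4, -0.2, -0.9]
opening: 0.322
finger_force: 29.9
```

Request:
{"method": "carry_out", "body": {"rows": [[[0,0,0.1],[0,0,0],1],[[0,0,0.1],[0,0,0],1],[[0,0,0.1],[0,0,0],1]]}}

```text
clock: 18.7
tool_pos: [0.6131, -0.0127, 0.1232]
eef_rot: [0.998, 0.059, -0.0, -0.0]
contact_force: [0.3, -1.0, -1.1]
opening: 0.326
finger_force: 29.9
```

Request:
{"method": "carry_out", "body": {"rows": [[[0,0,0.1],[0,0,0],1],[[0,0,0.1],[0,0,0],1],[[0,0,0.1],[0,0,0],1]]}}

```text
clock: 19.0
tool_pos: [0.6136, -0.0128, 0.1225]
eef_rot: [0.998, 0.059, 0.0, 0.0]
contact_force: [0.9, -1.0, 0.9]
opening: 0.326
finger_force: 30.0
```

Request:
{"method": "carry_out", "body": {"rows": [[[0,0,0.1],[0,0,0],1],[[0,0,0.1],[0,0,0],1],[[0,0,0.1],[0,0,0],1]]}}

```text
clock: 19.3
tool_pos: [0.6144, -0.0128, 0.1222]
eef_rot: [0.998, 0.059, 0.001, 0.0]
contact_force: [1.7, -0.4, 5.1]
opening: 0.323
finger_force: 30.1
```

Request:
{"method": "carry_out", "body": {"rows": [[[0,0,-0.1],[0,0,0],1],[[0,0,-0.1],[0,0,0],1],[[0,0,-0.1],[0,0,0],0.4],[[0,0,-0.1],[0,0,0],0.4],[[0,0,-0.1],[0,0,0],0.4],[[0,0,-0.1],[0,0,0],0.4],[[0,0,-1.5],[0,0,0],0.4],[[0,0,-4],[0,0,0],0.4],[[0,0,-8],[0,0,0],0.4],[[0,0,-11],[0,0,0],0.4],[[0,0,-11],[0,0,0],0.4],[[0,0,-11],[0,0,0],0.4]]}}

```text
clock: 20.5
tool_pos: [0.6134, -0.0127, 0.2324]
eef_rot: [0.998, 0.059, 0.001, -0.0]
contact_force: [-0.3, 0.7, -0.5]
opening: 0.599
finger_force: 0.0
```

Run:
```python
from h import *
s=snap('wrist','w11'); b=snap('scene','s11'); t=snap('top','t11'); st=r.get_state(); print(st['tool_pos'],st['opening'],st['contact_force'],st['clock'])
c0=[.6131,-.0127,.063]
print(fitcap([s],c0,2),fitcap([s,b],c0))
m=blue(b,(355,195,385,235)); print('grip',cv2.boundingRect(m))
m=blue(b,(340,150,430,250)); print('all blue scene',cv2.boundingRect(m), proj(b,cap(c0)).min(0),proj(b,cap(c0)).max(0))
# bystanders unchanged?
d=np.abs(t['image'].astype(int)-load('top0')['image']).max(2)
for n,(u,v) in dict(orange=(324,248),white=(426,246),timer=(257,247),turq=(295,243),turq2=(321,157)).items(): print(n,d[v-9:v+10,u-9:u+10].mean().round(1))
```

```text
[ 0.6121907  -0.01239907  0.23019218] 0.6006893824457348 [-0.07821453 -0.1066762  -0.68372111] 20.65
(array([ 0.6189, -0.0111]), np.float64(0.229), [(298, 169, 45, 54)]) (array([ 0.617 , -0.0111,  0.0546]), np.float64(0.862), [(298, 169, 45, 54), (363, 211, 24, 18)])
grip (363, 211, 22, 18)
all blue scene (363, 211, 24, 18) [373.03830171 209.21733784] [385.8191398  222.96482112]
orange 2.5
white 93.1
timer 2.5
turq 3.1
turq2 3.4
```

Run:
```python
from h import *
s,b,s0=load('w11'),load('s11'),load('scene0')
d=np.abs(b['image'].astype(int)-s0['image']).max(2); print('white scene diff',d[285:325,335:360].mean().round(1),'orange',d[235:262,273:290].mean().round(1))
m=blue(s,(270,120,380,300))
print([(v,int(np.flatnonzero(m[v]).min()),int(np.flatnonzero(m[v]).max())) for v in range(165,300,4) if m[v].any()])
P=lambda c:(proj(s,cap(c)[:40]).min(0).round(0),proj(s,cap(c)[:40]).max(0).round(0),proj(s,cap(c)[40:]).min(0).round(0),proj(s,cap(c)[40:]).max(0).round(0))
print(P([.6131,-.0127,.062])); q=proj(s,box([.5755,-.0166,.152,.117],0,(.01,.044,.034))); print('grip',q.min(0),q.max(0))
m=blue(b,(340,150,430,250)); print([(v,np.flatnonzero(m[v]).min(),np.flatnonzero(m[v]).max(),int((m[v]>0).sum())) for v in range(205,235,2) if m[v].any()])
# body visible width in wrist/scene brightness row through the cap centre
```

```text
white scene diff 4.0 orange 4.1
[(169, 321, 328), (173, 315, 334), (177, 311, 339), (181, 309, 340), (185, 307, 341), (189, 307, 341), (193, 308, 340), (197, 310, 338), (201, 314, 334), (221, 340, 341), (225, 297, 343), (229, 296, 344), (233, 294, 345), (237, 294, 345), (241, 335, 341)]
(array([308., 172.]), array([342., 205.]), array([307., 178.]), array([344., 213.]))
grip [297.70477816 222.08217396] [351.46741362 248.23735431]
[(211, np.int64(381), np.int64(381), 1), (213, np.int64(363), np.int64(385), 14), (215, np.int64(363), np.int64(386), 22), (217, np.int64(363), np.int64(386), 24), (219, np.int64(363), np.int64(385), 23), (221, np.int64(363), np.int64(383), 21), (223, np.int64(363), np.int64(375), 13), (225, np.int64(366), np.int64(375), 10), (227, np.int64(371), np.int64(375), 5)]
```

Request:
{"method": "carry_out", "body": {"rows": [[[-1,0,-3],[0,0,0],0.4],[[-4,0,-5],[0,0,0],0.4],[[-8,0,-5],[0,0,0],0.4],[[-12,0,-5],[0,0,0],0.4],[[-12,0,-5],[0,0,0],0.4],[[-12,0,-5],[0,0,0],0.4],[[-12,0,-5],[0,0,0],0.4]]}}

```text
clock: 21.35
tool_pos: [0.4951, -0.0264, 0.281]
eef_rot: [0.998, 0.059, 0.0, 0.0]
contact_force: [0.7, -0.1, 0.2]
opening: 0.605
finger_force: 0.0
```

Run:
```python
from h import *
s=snap('wrist','w12'); t=snap('top','t12'); b=snap('scene','s12'); w=load('w11'); w6=load('w6')
c=[.6131,-.0127,.062]
def bb(x,c):
    q=proj(x,cap(c)); a=np.maximum(q.min(0)-7,0).astype(int); z=(q.max(0)+7).astype(int); m=blue(x,(*a,*z)); n,l,st,ce=cv2.connectedComponentsWithStats(m); i=1+np.argmax(st[1:,4]) ; return st[i],ce[i].round(1),'pred',q.min(0).round(1),q.max(0).round(1)
print('w12',bb(s,c)); print('w11',bb(w,c)); print('w6',bb(w6,[.4508,.0115,0])); print('top',bb(t,c)); print('top0',bb(load('top0'),[.4508,.0115,0])); print('scene0',bb(load('scene0'),[.4508,.0115,0]))
print('s12',bb(b,c))
# body outline: bright pixels around bottle in top view
d=np.abs(t['image'].astype(int)-load('top0')['image']).max(2)
print('white',d[237:256,417:436].mean())
```

```text
w12 (array([309,  25,  33,  39, 971], dtype=int32), array([324.7,  43.9]), 'pred', array([308.2,  29.8]), array([342.6,  69.8]))
w11 (array([307, 169,  35,  36, 982], dtype=int32), array([324.3, 186.7]), 'pred', array([306.9, 172.3]), array([343.6, 212.8]))
w6 (array([308, 171,  34,  36, 880], dtype=int32), array([325. , 189.2]), 'pred', array([307.6, 168.8]), array([343., 208.]))
top (array([385, 168,  11,  11,  95], dtype=int32), array([390.1, 173. ]), 'pred', array([383.3, 168. ]), array([396. , 180.7]))
top0 (array([375, 233,  11,  10,  81], dtype=int32), array([379.9, 237.6]), 'pred', array([372.9, 231.8]), array([385. , 243.1]))
scene0 (array([316, 251,  11,  12, 102], dtype=int32), array([320.9, 256.7]), 'pred', array([314.6, 249.2]), array([327.3, 263.9]))
s12 (array([366, 211,  21,  18, 234], dtype=int32), array([375. , 218.8]), 'pred', array([373. , 209.6]), array([385.8, 223.3]))
white 142.6759002770083
```

The cap is about 4 mm further toward +x than predicted. That matches a basket tilt of roughly 2° against its bumpers, so the bottle stands upright on the floor and is stable. The bystanders haven't moved and the arm is clear, so I'm handing in.

```bash
python3 -c "
from plant import r
print(r.finish_job())"
```

```text
the job is handed in; nothing more can be done
None
```

I hung the basket on the bath's front wall and let go of it, stood the blue-capped bottle on its floor, and handed the job in at about 21.5 s; the basket seems to lean about 2°, and I checked the bottle's final stance only by image measurements because I had used up my picture views.

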